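Start and screw home a coarse-threaded filler plug

ROBOT

A 6-joint arm with a two-finger parallel gripper is mounted at the origin on a cart in front of the work surface, level with it; the furniture and walls round the work are solid. World frame = base frame: x ahead of the robot, y to its left, z up, the work surface at z = 0. Lengths are in m, angles in rad, forces in N, time in s.
With the tool pointing down it reaches from about 0.375 to 0.975 m from the base axis. Payload 3.8 kg.
Tool frame: the origin (TCP) lies at the centre of the arm's flange, where the gripper is bolted on; the fingertips stand 166 mm ahead of it and the grasp point (between the pads) lies ahead of it (env.pinch_z is the z of the grasp point in the tool frame, in m); z points along the fingers, y is the line along which they close (so a half turn about z gives the same grasp; the last joint's range is limited). The gripper opens to 88 mm and grips with 3 to 60 N. Pads are 18 mm wide; open, the fingers measure 123 mm over their backs; the gripper's body (75 mm by 187 mm) begins 45 mm behind the grasp point.
Start: joints at [1.099, 0.264, 1.604, -0, 1.274, -0.037], TCP at [0.284, 0.612, 0.405] pointing down, gripper open.
Joint ranges: [-2.63, 2.63], [-0.94, 2.18], [0.31, 2.57], [-1.31, 4.45], [0, 2.66], [-2.55, 2.55]. Speed limits (rad/s): [2.57, 2.57, 3.14, 3.14, 3.14, 3.14].

INTERFACE

Orientations are given as a unit quaternion [x, y, z, w].
In Python, from plant import env, vision, job gives the robot as it stands.
- The arm moves only by the shell command python3 -m pendant 'ROWS' [FORCE]. ROWS is text: rows parted by semicolons, each of 7 numbers parted by spaces: the closure, from -1 (fully open) to 1 (shut), then the shift along the tool's x, y, z in cm, then the turn, a rotation vector about the tool's x, y, z in rad. In form: claw x y z rx ry rz; .... A call has exactly 10 rows; each row is the pose to reach, as a shift and turn from the pose commanded when the call began, along the tool's axes at that moment; what a row does not reach only later rows make up. A row lasts 1/8 s, in which the tool goes at most 62.5 mm and 10.7 degrees, less where a joint would pass 70% of its speed; a pose out of reach is approached as far as the arm can. A call with a gripper value outside its range is refused whole. The fingers move at their own pace and stop on an object; FORCE is the grip in N (left out, the last holds). Time passes only in rows, so rows that repeat a pose let the fingers close, or fill a call up. It gives the time, the measured TCP pose, the force, the opening and the grip force at its end, in the units of the state.
- env.get_state(): the state, without advancing time (a new reading comes with each control period).
- vision.snapshot(name): name is "side" or "top"; returns a dict with "img" (384x512x3 uint8, blue, green, red), "fx", "fy", "cx", "cy" (pixels), "R" (3x3) and "t" (3): a world point X has camera coordinates R X + t. Camera axes: x right, y down, z forward; pixel columns grow to the right and rows downward; lengths in m; the calibration is good to about 2 mm. A picture is of the moment at which its call begins. There is no depth.
- job.job_done(): hands the job in; it is judged then, once.
The state is a dict: "time_s": time; "joints": joint angles; "qvel": joint speeds; "joint_torque": joint torques, N m; "eef_pos": TCP position; "ee_rot": TCP orientation; "ft_force": force on the tool from outside, world axes, zero at the start; "torque": the same for the moment, N m; "gripper_width": opening from 0.0 (shut) to 1.0 (fully open); "grip_force": force on a finger pad.
Only numpy, scipy, OpenCV 4.12 (cv2) and the standard library are available. Lean on these libraries where they do the work, as an engineer would, in place of code of your own. Each camera call takes 0.05 s, during which the arm holds its last target. There are 200 camera calls.

TASK

Take the metal filler plug with the upright grip bar from the black tray, stand it nose-down in the neck of the gear case, turn it gently backward (anticlockwise from above) until you feel it drop into the thread starts (by luck it may drop in as you set it down), then screw it forward (clockwise) until it is fully home with its flange down on the neck's rim, and let go. Never force it: if it jams, ease off.

Things in the scene. Friction and masses are not known exactly. Their poses are not given: they have to be found in the camera images.
- plug_grip (a point): Grip point of the loose filler plug (130 g), which stands nose down in a low black tray (30 mm walls). It lies on the plug's axis inside the plain metal grip bar (46 long, 13 thick, 32 high), 58 above the nose end, 24 above the flange's top, 8 below the bar's top; 60 above the bench at the start. Axes: z up the plug, x along the bar, y across its thickness. All in mm.
- plug: The filler plug, 66 mm tall; origin at its nose end, z up the plug, x along the bar. Steel nose tapering from 20 mm dia. at the end to a 30.6 mm round shank 9 mm up; metal flange 56 mm dia. from 29 to 34 mm up; bar above it. Four steel cross pins, 5 mm thick, 12 mm up, tips 20.5 mm from the axis, lie along and across the bar.
- gear_case: Grey gear case, fixed to the bench, 150 x 104 mm, with an upright round aluminium neck; origin on the bench under the neck's axis, x along the case to its shaft end. In the neck is a fixed greased steel insert with a 33 mm bore and four equal right-hand thread starts 90 deg apart. How these are clocked differs each time, is not told and is not tied to the case.
- neck_rim (a point): Centre of the neck's rim, 64 mm above the bench; neck 59 mm outside, 48 mm inside dia. z up. Heights of the plug's grip point above it: 41 mm with the pins resting on the lands (up to 45 if they come down on the round tops of the stops), 33 when dropped into the starts, 29 when home (flange on rim).
- land (a point): On the neck's axis, level with the flat lands, 7.5 mm below the rim. Set down, the plug's pins rest here. Turned forward, they meet solid stops, 4 mm high, within 54 deg. Turned backward, by at most about 65 deg, they reach the gaps (28 deg wide) and the plug drops 8 mm. The back of each gap is a stop: turning further back jams.
- thread_start (a point): On the neck's axis, level with the gap floors, 15.9 mm below the rim. From here the pins run forward (clockwise) in grooves under the lands, about 1 mm slack up and down, sinking 4 mm in 44 deg until the flange meets the rim; a stop ends the turn 50 to 70 deg forward of the gap. Pressing lightly (3 to 8 N) keeps contact; turning needs under 0.2 N m.
Not all that is in view belongs to the job. Leave any blue, green or red look-alike of the plug alone.

How it is judged:
On the way:
1. the plug has dropped into the thread starts in the neck (z of plug_grip in the frame of neck_rim below 0.036 m and horizontal distance between plug_grip and neck_rim below 0.004 m), for 0.1 s.
At the end, for the whole second after the job is handed in: The plug stands upright (within 0.05 rad) and centred (3 mm) in the neck, screwed in until its flange is within 1.2 mm of the rim, released and at rest (z of plug_grip in the frame of neck_rim below 0.0302 m and horizontal distance between plug_grip and neck_rim below 0.003 m and angle between plug_grip's own z axis and vertical below 0.05 rad and linear speed of plug below 0.01 m/s); the robot touches nothing.
It fails at once if the plug is forced: it bears on the neck or its thread with more than 60 N (contact force between plug and gear_case above 60 N).
It also fails if it takes over 72 s, if anything falls off the work surface, if the arm or the gripper's body presses on something with over 40 N, if the wrist force passes 120 N, or if a joint passes its speed limit or range.

## Working session

There is one attempt and no reset: what is moved stays moved. The work goes in short steps, Python scripts to look and compute and a shell command to move; the robot and the scene stay as the last step left them, time stands still between calls to the robot, and variables do not carry over. Pictures are saved under pics/ and viewed, at most 10 in all, crops included, and the job is handed in when it is done.

```bash
mkdir -p pics; python3 - <<'E'
from plant import env,vision,job
import cv2,numpy as np
for n in("top","side"):
    s=vision.snapshot(n); cv2.imwrite(f"pics/{n}0.png",s["img"]); print(n,s["fx"],s["fy"],s["cx"],s["cy"],np.round(s["R"],3).tolist(),np.round(s["t"],4).tolist())
s=env.get_state(); print(env.pinch_z,s)
E
```

```text
top 472.823832643999 472.823832643999 253.52871383979368 193.60819618317282 [[0.008, -1.0, 0.0], [-0.999, -0.008, -0.054], [0.054, 0.0, -0.999]] [-0.1562, 0.5709, 1.3514]
side 422.3419038135946 422.3419038135946 256.9161970874623 195.72445719216086 [[0.939, -0.344, -0.017], [-0.185, -0.462, -0.867], [0.291, 0.817, -0.497]] [-0.5948, 0.089, 1.2987]
0.1473 {'time_s': 0.1, 'joints': array([ 1.09908999e+00,  2.64646108e-01,  1.60520751e+00, -1.59714185e-05,
        1.27364189e+00, -3.69129023e-02]), 'qvel': array([ 0.00015362, -0.00074036, -0.0047272 ,  0.00154636, -0.00032633,
        0.00118253]), 'joint_torque': array([ 1.36940625e-04, -5.03614533e+01, -3.58074653e+01,  7.30489567e-02,
        2.33335316e-02, -8.69477230e-05]), 'eef_pos': array([0.28420438, 0.61192939, 0.40354969]), 'ee_rot': array([ 2.15685960e-01,  9.76462319e-01, -9.22746764e-04, -2.31969419e-04]), 'ft_force': array([ 0.04179593, -0.31503396,  0.9731741 ]), 'torque': array([0.02076319, 0.05017465, 0.04284905]), 'grip_force': 0.0, 'gripper_width': 1.001962522836265}
```

View pics/top0.png

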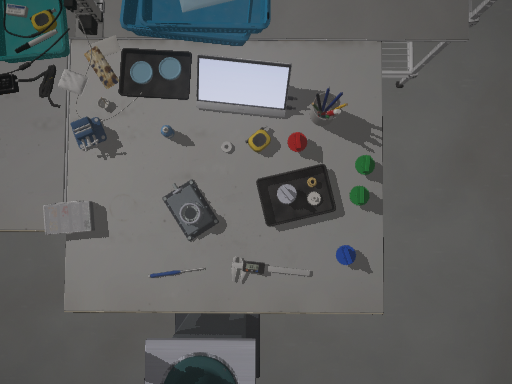

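View pics/side0.png

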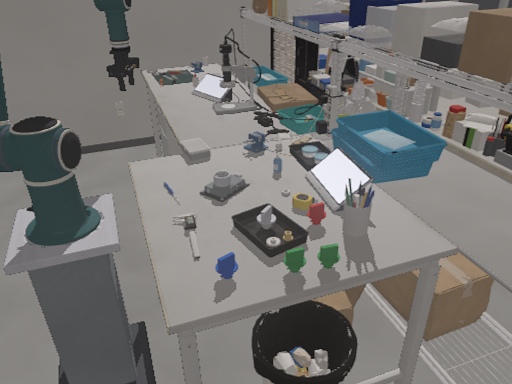

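The top view shows the gear case with its neck at about (190,213) and the black tray at (296,195). The metal plug in the tray is at about (287,193), beside two small fittings. The look-alikes are red (297,142), green (365,164) and (359,195), and blue (346,255). Only the metal piece in the tray fits the description. I'll confirm that in an enlarged crop.

```bash
python3 - <<'E'
import cv2,numpy as np
t=cv2.imread("pics/top0.png");s=cv2.imread("pics/side0.png")
r=lambda i,x,y,w,h,k:cv2.resize(i[y:y+h,x:x+w],None,fx=k,fy=k,interpolation=cv2.INTER_CUBIC)
a=np.hstack([r(t,160,175,60,65,6.5)[:420],r(t,258,165,60,65,6.5)[:420]]) # top row
b=np.hstack([r(s,195,165,60,27,6.5),r(s,240,200,60,27,6.5)])
cv2.imwrite("pics/c1.png",a); cv2.imwrite("pics/c2.png",np.hstack([r(s,195,160,60,40,6.5),r(s,235,197,60,40,6.5)]))
E
```

```text
(no output)
```

View pics/c1.png

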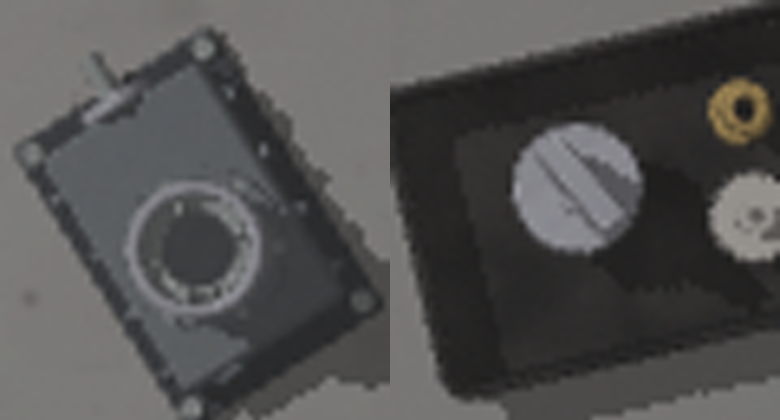

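View pics/c2.png

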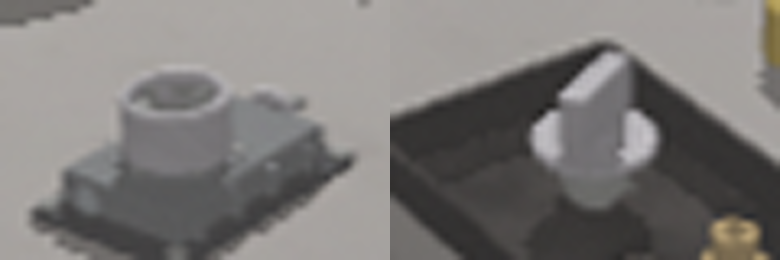

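The crop confirms it: the plug in the tray is bare metal with an upright bar and a round flange. Its flange centre is at top (286.3,193.5) and side (266,218.5). The neck rim centre is at top (189.4,212.7) and side (221.3,173.8). The bar runs down-right at about 48° in the top view.

```bash
cat > h.py <<'E'
from plant import env,vision,job
import numpy as np,cv2
from scipy.spatial.transform import Rotation as Ro
def hit(s,u,v,z):
    R,t=np.array(s["R"]),np.array(s["t"]); o=-R.T@t; d=R.T@np.array([(u-s["cx"])/s["fx"],(v-s["cy"])/s["fy"],1]); return o+d*(z-o[2])/d[2]
def proj(s,X):
    c=np.array(s["R"])@X+s["t"]; return np.array([s["fx"]*c[0]/c[2]+s["cx"],s["fy"]*c[1]/c[2]+s["cy"]])
def go(p,yaw_y):
    """shift (cm) and turn in tool axes to bring grasp point to p, tool down, tool y along angle yaw_y"""
    st=env.get_state();R=Ro.from_quat(st["ee_rot"])
    y=np.array([np.cos(yaw_y),np.sin(yaw_y),0]);z=np.array([0,0,-1.]);T=Ro.from_matrix(np.c_[np.cross(y,z),y,z])
    g=np.array(p)-T.apply([0,0,env.pinch_z])
    print("cm",np.round(R.inv().apply(g-st["eef_pos"])*100,2),"rv",np.round((R.inv()*T).as_rotvec(),3))
def stt():
    s=env.get_state();R=Ro.from_quat(s["ee_rot"]);M=R.as_matrix()
    print("t",s["time_s"],"grasp",np.round(s["eef_pos"]+M[:,2]*env.pinch_z,4),"yaw_y",np.round(np.degrees(np.arctan2(M[1,1],M[0,1])),1),"zax",np.round(M[:,2],3),"F",np.round(s["ft_force"],1),"T",np.round(s["torque"],2),"w",round(s["gripper_width"]*88,1),"gf",round(s["grip_force"],1),"j",np.round(s["joints"],2))
E
python3 - <<'E'
from h import *
T=vision.snapshot("top");S=vision.snapshot("side")
print("plug",hit(T,286.3,193.5,.036),hit(S,266,218.5,.036))
print("neck",hit(T,189.4,212.7,.064),hit(S,221.3,173.8,.064))
f=lambda x,y:((x-390)/6.5-.42+258,y/6.5-.42+165)
a,b=[hit(T,*f(*q),.068) for q in((547,142),(617,219))];d=a-b
print("bar",np.degrees(np.arctan2(d[1],d[0])),np.linalg.norm(d),(a+b)/2)
p=(hit(T,286.3,193.5,.036)+hit(S,266,218.5,.036))/2
stt(); 
for k in(90,-90): go([p[0],p[1],.15],np.arctan2(d[1],d[0])+np.radians(k))
E
```

```text
plug [ 0.57205629 -0.24506653  0.036     ] [ 0.57136729 -0.24914588  0.036     ]
neck [0.51494647 0.02619311 0.064     ] [0.51560933 0.027541   0.064     ]
bar 42.55309709340547 0.044456947368687626 [ 0.57353967 -0.24510454  0.068     ]
t 0.2 grasp [0.2842 0.6118 0.2566] yaw_y 65.1 zax [-0.001 -0.001 -1.   ] F [-0.   0.5 -0.5] T [ 0.01 -0.07 -0.02] w 87.9 gf 0.0 j [ 1.1   0.26  1.6  -0.    1.27 -0.04]
cm [-62.26 -65.79  10.75] rv [-1.000e-03 -1.000e-03 -1.178e+00]
cm [-62.26 -65.79  10.75] rv [-1.000e-03  1.000e-03  1.964e+00]
```

```bash
python3 -m pendant '-1 -6 -6.5 0 0 0 0.18; -1 -12 -13 0 0 0 0.36; -1 -18 -19.5 0 0 0 0.54; -1 -24 -26 0 0 0 0.72; -1 -30 -32 0 0 0 0.9; -1 -34 -36 0 0 0 1.08; -1 -38 -40 0 0 0 1.26; -1 -42 -44 0 0 0 1.44; -1 -46 -48 0 0 0 1.62; -1 -50 -52 0 0 0 1.8' 25; python3 - <<'E'
from h import *
stt();go([.5717,-.247,.15],np.radians(-47.5))
E
```

```text
time_s: 1.45
eef_pos: [0.486, 0.0186, 0.4049]
ee_rot: [0.9, 0.435, 0.0, 0.0]
ft_force: [0.3, 0.4, -0.1]
gripper_width: 1.001
grip_force: 0.0
t 1.45 grasp [0.4862 0.0187 0.2576] yaw_y -38.4 zax [ 0.001  0.    -1.   ] F [ 0.3  0.4 -0.1] T [-0.05  0.13  0.01] w 88.1 gf 0.0 j [-0.01 -0.1   1.99  0.    1.24  0.66]
cm [-15.51  23.2   10.76] rv [ 0.001 -0.001  0.159]
```

```bash
python3 -m pendant '-1 -3 4.5 0 0 0 0.1; -1 -6 9 1 0 0 0.15; -1 -9 13 2 0 0 0.16; -1 -12 17 4 0 0 0.16; -1 -14 20 6 0 0 0.16; -1 -15 22 8 0 0 0.16; -1 -15.5 23.2 10 0 0 0.16; -1 -15.5 23.2 10.7 0 0 0.16; -1 -15.5 23.2 10.7 0 0 0.16; -1 -15.5 23.2 10.7 0 0 0.16'; python3 - <<'E'
from h import *
stt();go([.5717,-.247,.06],np.radians(-47.5))
s=vision.snapshot("top")
i=s["img"][165:230,250:325]; a=cv2.resize(i,None,fx=6,fy=6,interpolation=cv2.INTER_CUBIC)
s=vision.snapshot("side"); i=s["img"][175:240,230:305]; b=cv2.resize(i,None,fx=5,fy=6,interpolation=cv2.INTER_CUBIC)
a=a[:,:410];cv2.imwrite("pics/d1.png",np.hstack([a,b]))
E
```

```text
time_s: 2.7
eef_pos: [0.5733, -0.2436, 0.2987]
ee_rot: [0.931, 0.365, 0.0, 0.0]
ft_force: [0.2, 0.4, 0.3]
gripper_width: 1.003
grip_force: 0.0
t 2.7 grasp [ 0.5735 -0.2437  0.1514] yaw_y -47.2 zax [ 0.001 -0.    -1.   ] F [0.2 0.4 0.3] T [-0.05  0.15 -0.04] w 88.3 gf 0.0 j [-0.44  0.25  1.82  0.    1.07  0.38]
cm [-0.35  0.13  9.14] rv [ 0.001 -0.001  0.006]
```

View pics/d1.png

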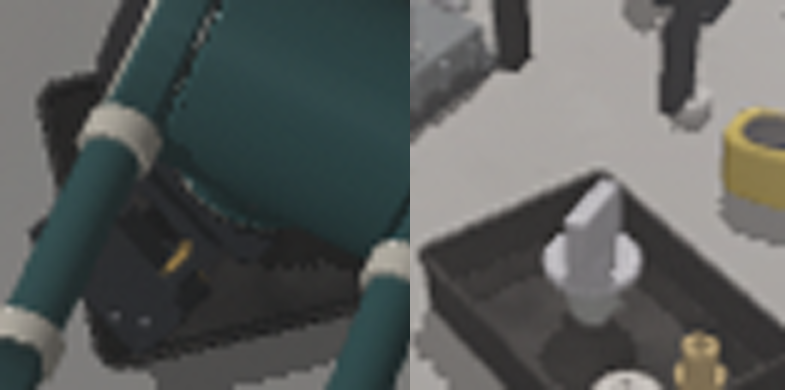

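The arm now hides the top view. The side view shows the plug still standing in the tray, with its flange at about (592,258) in the crop and nothing in the way. Descending.

```bash
python3 -m pendant '-1 -0.3 0.1 2 0 0 0; -1 -0.3 0.1 4 0 0 0; -1 -0.3 0.1 6 0 0 0; -1 -0.3 0.1 7.5 0 0 0; -1 -0.3 0.1 8.5 0 0 0; -1 -0.3 0.1 9.1 0 0 0; -1 -0.3 0.1 9.1 0 0 0; 1 -0.3 0.1 9.1 0 0 0; 1 -0.3 0.1 9.1 0 0 0; 1 -0.3 0.1 9.1 0 0 0' 25; python3 - <<'E'
from h import *
stt()
E
```

```text
time_s: 4.05
eef_pos: [0.5717, -0.2472, 0.2073]
ee_rot: [0.931, 0.365, 0.0, 0.0]
ft_force: [-0.2, 0.0, 0.5]
gripper_width: 0.684
grip_force: 0.0
t 4.05 grasp [ 0.5719 -0.2473  0.06  ] yaw_y -47.2 zax [ 0.001 -0.    -1.   ] F [-0.2  0.   0.5] T [-0.05  0.08 -0.04] w 60.2 gf 0.0 j [-0.45  0.35  1.88 -0.    0.9   0.38]
```

```bash
python3 -m pendant '1 0 0 0 0 0 0; 1 0 0 0 0 0 0; 1 0 0 0 0 0 0; 1 0 0 0 0 0 0; 1 0 0 0 0 0 0; 1 0 0 0 0 0 0; 1 0 0 0 0 0 0; 1 0 0 0 0 0 0; 1 0 0 0 0 0 0; 1 0 0 0 0 0 0' 25; python3 - <<'E'
from h import *
stt()
E
```

```text
time_s: 5.3
eef_pos: [0.5715, -0.2471, 0.2066]
ee_rot: [0.931, 0.365, -0.0, -0.0]
ft_force: [0.2, -0.6, -0.8]
gripper_width: 0.143
grip_force: 25.0
t 5.3 grasp [ 0.5715 -0.2471  0.0593] yaw_y -47.2 zax [-0.  0. -1.] F [ 0.2 -0.6 -0.8] T [-0.08  0.13  0.04] w 12.6 gf 25.0 j [-0.45  0.35  1.88  0.    0.9   0.38]
```

```bash
python3 -m pendant '1 0 0 -1 0 0 0; 1 0 0 -2.5 0 0 0; 1 0 0 -4.5 0 0 0; 1 0 0 -6.5 0 0 0; 1 0 0 -8.5 0 0 0; 1 0 0 -9.5 0 0 0; 1 0 0 -9.5 0 0 0; 1 0 0 -9.5 0 0 0; 1 0 0 -9.5 0 0 0; 1 0 0 -9.5 0 0 0' 25; python3 - <<'E'
from h import *
stt(); go([.515,.0268,.15],np.radians(-47.2))
E
```

```text
time_s: 6.55
eef_pos: [0.5713, -0.247, 0.3008]
ee_rot: [0.931, 0.365, -0.0, -0.001]
ft_force: [0.4, -0.0, -1.4]
gripper_width: 0.144
grip_force: 25.0
t 6.55 grasp [ 0.5711 -0.2469  0.1535] yaw_y -47.2 zax [-0.001  0.001 -1.   ] F [ 0.4 -0.  -1.4] T [ 0.01  0.1  -0.01] w 12.6 gf 25.0 j [-0.45  0.25  1.82  0.    1.07  0.38]
cm [ 14.47 -23.92   0.38] rv [-0.001  0.001 -0.   ]
```

```bash
python3 -m pendant '1 1.5 -2.5 0 0 0 0; 1 4 -6.5 0 0 0 0; 1 6.5 -11 0 0 0 0; 1 9 -15.5 0 0 0 0; 1 11.5 -19.5 0 0 0 0; 1 13.5 -22.5 0.3 0 0 0; 1 14.5 -23.9 0.3 0 0 0; 1 14.5 -23.9 0.3 0 0 0; 1 14.5 -23.9 0.3 0 0 0; 1 14.5 -23.9 0.3 0 0 0' 25; python3 - <<'E'
from h import *
stt()
S=vision.snapshot("side");g=[.515,.0268]
st=env.get_state();G=st["eef_pos"]+Ro.from_quat(st["ee_rot"]).as_matrix()[:,2]*env.pinch_z
print(G)
for n,X in dict(nose=G-[0,0,.058],flange=G-[0,0,.024],rim=[*g,.064]).items(): print(n,(proj(S,np.array(X))-[190,115]+.5)*7)
print("px/mm x,y",(proj(S,G+[.01,0,0])-proj(S,G))*.7,(proj(S,G+[0,.01,0])-proj(S,G))*.7)
cv2.imwrite("pics/e1.png",cv2.resize(S["img"][115:200,190:265],None,fx=7,fy=7,interpolation=cv2.INTER_CUBIC))
E
```

```text
time_s: 7.8
eef_pos: [0.516, 0.0257, 0.2988]
ee_rot: [0.931, 0.364, 0.0, 0.0]
ft_force: [-1.5, -0.3, -1.5]
gripper_width: 0.146
grip_force: 25.0
t 7.8 grasp [0.516  0.0256 0.1515] yaw_y -47.3 zax [ 0. -0. -1.] F [-1.5 -0.3 -1.5] T [-0.05  0.12 -0.02] w 12.8 gf 25.0 j [ 0.    0.06  2.05 -0.    1.04  0.83]
[0.51595083 0.02569623 0.15146702]
nose [220.73428374 361.91939216]
flange [216.50243883 297.44432878]
rim [221.81356325 415.95184297]
px/mm x,y [ 2.03964611 -0.32570683] [-0.5755031  -0.78862107]
```

View pics/e1.png

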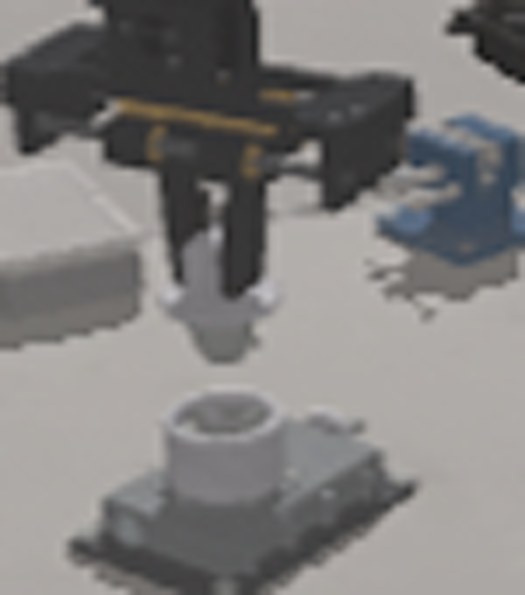

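The flange centre is at (221,298) and the rim at (225,415) in the crop. After allowing for the bias the two share, the plug sits about 1–1.5 mm along the bar from the pinch point. I'll correct for that and descend to just above contact.

```bash
python3 - <<'E'
from h import *
go([.5137,.0252,.114],np.radians(-47.3))
E
```

```text
cm [-0.2  -0.11  3.75] rv [0. 0. 0.]
```

```bash
python3 -m pendant '1 -0.1 -0.1 0.5 0 0 0; 1 -0.2 -0.1 1 0 0 0; 1 -0.2 -0.1 1.5 0 0 0; 1 -0.2 -0.1 2 0 0 0; 1 -0.2 -0.1 2.5 0 0 0; 1 -0.2 -0.1 3 0 0 0; 1 -0.2 -0.1 3.4 0 0 0; 1 -0.2 -0.1 3.7 0 0 0; 1 -0.2 -0.1 3.7 0 0 0; 1 -0.2 -0.1 3.7 0 0 0' 25; python3 - <<'E'
from h import *
stt();go([.5137,.0252,.105],np.radians(-47.3))
E
```

```text
time_s: 9.1
eef_pos: [0.5136, 0.0261, 0.2619]
ee_rot: [0.931, 0.365, 0.0, 0.0]
ft_force: [-1.1, -0.2, -2.2]
gripper_width: 0.146
grip_force: 25.0
t 9.1 grasp [0.5136 0.0261 0.1146] yaw_y -47.2 zax [ 0.  0. -1.] F [-1.1 -0.2 -2.2] T [-0.05  0.16 -0.03] w 12.8 gf 25.0 j [0.   0.1  2.08 0.   0.96 0.83]
cm [-0.05  0.08  0.96] rv [ 0.    -0.     0.002]
```

```bash
python3 -m pendant '1 0 0.1 0.1 0 0 0; 1 0 0.1 0.2 0 0 0; 1 0 0.1 0.3 0 0 0; 1 0 0.1 0.4 0 0 0; 1 0 0.1 0.5 0 0 0; 1 0 0.1 0.6 0 0 0; 1 0 0.1 0.6 0 0 0; 1 0 0.1 0.6 0 0 0; 1 0 0.1 0.6 0 0 0; 1 0 0.1 0.6 0 0 0' 25; python3 - <<'E'
from h import *
stt()
E
```

```text
time_s: 10.35
eef_pos: [0.5142, 0.0254, 0.2557]
ee_rot: [0.931, 0.365, 0.0, 0.0]
ft_force: [0.8, 0.7, -0.7]
gripper_width: 0.146
grip_force: 25.0
t 10.35 grasp [0.5142 0.0254 0.1084] yaw_y -47.2 zax [ 0.  0. -1.] F [ 0.8  0.7 -0.7] T [-0.02  0.14 -0.02] w 12.8 gf 25.0 j [0.   0.11 2.09 0.   0.95 0.82]
```

```bash
python3 -m pendant '1 0 0 0.05 0 0 0; 1 0 0 0.1 0 0 0; 1 0 0 0.15 0 0 0; 1 0 0 0.2 0 0 0; 1 0 0 0.25 0 0 0; 1 0 0 0.3 0 0 0; 1 0 0 0.35 0 0 0; 1 0 0 0.4 0 0 0; 1 0 0 0.45 0 0 0; 1 0 0 0.45 0 0 0' 25; python3 - <<'E'
from h import *
stt()
E
```

```text
time_s: 11.6
eef_pos: [0.5141, 0.0254, 0.2512]
ee_rot: [0.931, 0.365, -0.0, -0.0]
ft_force: [-0.3, 0.7, -1.7]
gripper_width: 0.146
grip_force: 25.0
t 11.6 grasp [0.5141 0.0254 0.1039] yaw_y -47.2 zax [-0. -0. -1.] F [-0.3  0.7 -1.7] T [-0.02  0.1   0.04] w 12.8 gf 25.0 j [ 0.    0.11  2.09 -0.    0.94  0.82]
```

```bash
python3 -m pendant '1 0 0 0.03 0 0 0; 1 0 0 0.06 0 0 0; 1 0 0 0.09 0 0 0; 1 0 0 0.12 0 0 0; 1 0 0 0.15 0 0 0; 1 0 0 0.18 0 0 0; 1 0 0 0.2 0 0 0; 1 0 0 0.2 0 0 0; 1 0 0 0.2 0 0 0; 1 0 0 0.2 0 0 0' 25; python3 - <<'E'
from h import *
stt()
E
```

```text
time_s: 12.85
eef_pos: [0.5145, 0.0254, 0.2507]
ee_rot: [0.931, 0.365, 0.0, 0.0]
ft_force: [-3.3, 1.0, 9.6]
gripper_width: 0.144
grip_force: 25.0
t 12.85 grasp [0.5146 0.0254 0.1034] yaw_y -47.2 zax [ 0.001 -0.    -1.   ] F [-3.3  1.   9.6] T [-0.04  0.85  0.02] w 12.6 gf 25.0 j [ 0.    0.11  2.09 -0.    0.94  0.82]
```

```bash
python3 -m pendant '1 -0.02 -0.02 -0.04 0 0 0; 1 -0.02 -0.02 -0.06 0 0 -0.03; 1 -0.02 -0.02 -0.06 0 0 -0.06; 1 -0.02 -0.02 -0.06 0 0 -0.09; 1 -0.02 -0.02 -0.06 0 0 -0.12; 1 -0.02 -0.02 -0.06 0 0 -0.15; 1 -0.02 -0.02 -0.06 0 0 -0.18; 1 -0.02 -0.02 -0.06 0 0 -0.21; 1 -0.02 -0.02 -0.06 0 0 -0.21; 1 -0.02 -0.02 -0.06 0 0 -0.21' 25; python3 - <<'E'
from h import *
stt()
E
```

```text
time_s: 14.1
eef_pos: [0.5146, 0.0253, 0.2508]
ee_rot: [0.888, 0.461, 0.001, 0.001]
ft_force: [-0.9, -0.7, 5.4]
gripper_width: 0.152
grip_force: 25.0
t 14.1 grasp [0.5149 0.0252 0.1035] yaw_y -35.2 zax [ 0.002 -0.    -1.   ] F [-0.9 -0.7  5.4] T [-0.22  0.28  0.01] w 13.4 gf 25.0 j [ 0.    0.11  2.09 -0.    0.94  0.61]
```

```bash
python3 -m pendant '1 0 0 0 0 0 -0.03; 1 0 0 0 0 0 -0.06; 1 0 0 0 0 0 -0.09; 1 0 0 0 0 0 -0.12; 1 0 0 0 0 0 -0.15; 1 0 0 0 0 0 -0.18; 1 0 0 0 0 0 -0.21; 1 0 0 0 0 0 -0.23; 1 0 0 0 0 0 -0.23; 1 0 0 0 0 0 -0.23' 25; python3 - <<'E'
from h import *
stt()
E
```

```text
time_s: 15.35
eef_pos: [0.5146, 0.0252, 0.2508]
ee_rot: [0.829, 0.559, 0.001, 0.001]
ft_force: [-0.4, -0.7, 3.9]
gripper_width: 0.142
grip_force: 25.0
t 15.35 grasp [0.515  0.0252 0.1035] yaw_y -22.0 zax [ 0.002 -0.    -1.   ] F [-0.4 -0.7  3.9] T [-0.24  0.2  -0.06] w 12.5 gf 25.0 j [ 0.    0.11  2.09 -0.    0.94  0.38]
```

```bash
python3 -m pendant '1 0 0 0.02 0 0 -0.03; 1 0 0 0.02 0 0 -0.06; 1 0 0 0.02 0 0 -0.09; 1 0 0 0.02 0 0 -0.12; 1 0 0 0.02 0 0 -0.15; 1 0 0 0.02 0 0 -0.18; 1 0 0 0.02 0 0 -0.2; 1 0 0 0.02 0 0 -0.2; 1 0 0 0.02 0 0 -0.2; 1 0 0 0.02 0 0 -0.2' 25; python3 - <<'E'
from h import *
stt()
E
```

```text
time_s: 16.6
eef_pos: [0.5149, 0.0253, 0.2507]
ee_rot: [0.769, 0.639, 0.001, 0.001]
ft_force: [0.7, -0.9, 5.6]
gripper_width: 0.143
grip_force: 25.0
t 16.6 grasp [0.5154 0.0253 0.1034] yaw_y -10.5 zax [ 0.003 -0.    -1.   ] F [ 0.7 -0.9  5.6] T [-0.15 -0.04 -0.05] w 12.6 gf 25.0 j [ 0.    0.11  2.09 -0.    0.94  0.18]
```

```bash
python3 -m pendant '1 0 0 0 0 0 -0.03; 1 0 0 0 0 0 -0.06; 1 0 0 0 0 0 -0.09; 1 0 0 0 0 0 -0.12; 1 0 0 0 0 0 -0.15; 1 0 0 0 0 0 -0.17; 1 0 0 0 0 0 -0.17; 1 0 0 0 0 0 -0.17; 1 0 0 0 0 0 -0.17; 1 0 0 0 0 0 -0.17' 25; python3 - <<'E'
from h import *
stt()
E
```

```text
time_s: 17.85
eef_pos: [0.5137, 0.0254, 0.2494]
ee_rot: [0.712, 0.702, -0.0, -0.0]
ft_force: [0.5, -0.1, -0.9]
gripper_width: 0.146
grip_force: 25.0
t 17.85 grasp [0.5136 0.0254 0.1021] yaw_y -0.8 zax [-0.001 -0.    -1.   ] F [ 0.5 -0.1 -0.9] T [-0.11 -0.13  0.  ] w 12.9 gf 25.0 j [ 0.    0.11  2.09 -0.    0.94  0.02]
```

Contact force is gone and the tool sank to its commanded height, so the pins are over the gaps. Lowering gently.

```bash
python3 -m pendant '1 0 0 0.07 0 0 0; 1 0 0 0.14 0 0 0; 1 0 0 0.21 0 0 0; 1 0 0 0.28 0 0 0; 1 0 0 0.34 0 0 0; 1 0 0 0.4 0 0 0; 1 0 0 0.46 0 0 0; 1 0 0 0.52 0 0 0; 1 0 0 0.58 0 0 0; 1 0 0 0.6 0 0 0' 25; python3 - <<'E'
from h import *
stt()
E
```

```text
time_s: 19.1
eef_pos: [0.5135, 0.0254, 0.2433]
ee_rot: [0.712, 0.702, -0.0, -0.0]
ft_force: [0.7, 0.1, -1.5]
gripper_width: 0.146
grip_force: 25.0
t 19.1 grasp [0.5133 0.0254 0.096 ] yaw_y -0.8 zax [-0.001  0.    -1.   ] F [ 0.7  0.1 -1.5] T [-0.02  0.04 -0.  ] w 12.9 gf 25.0 j [0.   0.12 2.09 0.   0.93 0.02]
```

```bash
python3 -m pendant '1 0 0 0.03 0 0 0; 1 0 0 0.06 0 0 0; 1 0 0 0.09 0 0 0; 1 0 0 0.12 0 0 0; 1 0 0 0.12 0 0 0; 1 0 0 0.12 0 0 0; 1 0 0 0.12 0 0 0; 1 0 0 0.12 0 0 0; 1 0 0 0.12 0 0 0; 1 0 0 0.12 0 0 0' 25; python3 - <<'E'
from h import *
stt()
E
```

```text
time_s: 20.35
eef_pos: [0.5139, 0.0254, 0.2425]
ee_rot: [0.712, 0.702, 0.0, 0.0]
ft_force: [-1.2, 0.5, 1.5]
gripper_width: 0.147
grip_force: 25.0
t 20.35 grasp [0.514  0.0254 0.0952] yaw_y -0.8 zax [ 0.  0. -1.] F [-1.2  0.5  1.5] T [-0.08  0.17  0.01] w 12.9 gf 25.0 j [0.   0.12 2.09 0.   0.92 0.01]
```

Seated on the gap floor: z has dropped 8.2 mm from land level. Screwing forward (positive rz) while following the pitch.

```bash
python3 -m pendant '1 0 0 0.03 0 0 0.03; 1 0 0 0.05 0 0 0.06; 1 0 0 0.07 0 0 0.09; 1 0 0 0.09 0 0 0.12; 1 0 0 0.1 0 0 0.15; 1 0 0 0.12 0 0 0.18; 1 0 0 0.13 0 0 0.21; 1 0 0 0.15 0 0 0.24; 1 0 0 0.15 0 0 0.25; 1 0 0 0.15 0 0 0.25' 25; python3 - <<'E'
from h import *
stt()
E
```

```text
time_s: 21.6
eef_pos: [0.5145, 0.0254, 0.2416]
ee_rot: [0.794, 0.607, 0.001, 0.001]
ft_force: [0.3, 1.1, 3.9]
gripper_width: 0.143
grip_force: 25.0
t 21.6 grasp [0.5148 0.0253 0.0943] yaw_y -15.2 zax [ 0.002 -0.    -1.   ] F [0.3 1.1 3.9] T [-0.07  0.01 -0.05] w 12.6 gf 25.0 j [ 0.    0.13  2.09 -0.    0.92  0.27]
```

Sinking as it should at a light load. Continuing.

```bash
python3 -m pendant '1 0 0 0.02 0 0 0.03; 1 0 0 0.03 0 0 0.06; 1 0 0 0.05 0 0 0.09; 1 0 0 0.06 0 0 0.12; 1 0 0 0.08 0 0 0.15; 1 0 0 0.1 0 0 0.18; 1 0 0 0.11 0 0 0.21; 1 0 0 0.13 0 0 0.24; 1 0 0 0.14 0 0 0.27; 1 0 0 0.14 0 0 0.27' 25; python3 - <<'E'
from h import *
stt()
E
```

```text
time_s: 22.85
eef_pos: [0.5144, 0.0253, 0.2403]
ee_rot: [0.869, 0.495, 0.001, 0.0]
ft_force: [0.2, -0.2, 5.5]
gripper_width: 0.145
grip_force: 25.0
t 22.85 grasp [0.5147 0.0253 0.093 ] yaw_y -30.7 zax [ 0.002 -0.    -1.   ] F [ 0.2 -0.2  5.5] T [-0.12  0.15 -0.02] w 12.8 gf 25.0 j [ 0.    0.13  2.1  -0.    0.92  0.54]
```

```bash
python3 -m pendant '1 0 0 0.02 0 0 0.03; 1 0 0 0.03 0 0 0.06; 1 0 0 0.05 0 0 0.09; 1 0 0 0.06 0 0 0.12; 1 0 0 0.08 0 0 0.15; 1 0 0 0.1 0 0 0.18; 1 0 0 0.11 0 0 0.21; 1 0 0 0.12 0 0 0.24; 1 0 0 0.13 0 0 0.25; 1 0 0 0.13 0 0 0.25' 25; python3 - <<'E'
from h import *
stt()
E
```

```text
time_s: 24.1
eef_pos: [0.5144, 0.0255, 0.2391]
ee_rot: [0.924, 0.383, 0.001, 0.0]
ft_force: [-1.0, 1.2, 7.1]
gripper_width: 0.14
grip_force: 25.0
t 24.1 grasp [0.5146 0.0255 0.0918] yaw_y -45.0 zax [ 0.001  0.    -1.   ] F [-1.   1.2  7.1] T [-0.02  0.27  0.02] w 12.3 gf 25.0 j [0.   0.13 2.1  0.   0.91 0.79]
```

```bash
python3 -m pendant '1 0 0 0.01 0 0 0.02; 1 0 0 0.02 0 0 0.04; 1 0 0 0.03 0 0 0.06; 1 0 0 0.04 0 0 0.08; 1 0 0 0.04 0 0 0.1; 1 0 0 0.05 0 0 0.12; 1 0 0 0.05 0 0 0.14; 1 0 0 0.05 0 0 0.14; 1 0 0 0.05 0 0 0.14; 1 0 0 0.05 0 0 0.14' 25; python3 - <<'E'
from h import *
stt()
E
```

```text
time_s: 25.35
eef_pos: [0.5143, 0.0257, 0.239]
ee_rot: [0.948, 0.317, 0.001, -0.0]
ft_force: [-2.1, 1.9, 10.7]
gripper_width: 0.145
grip_force: 25.0
t 25.35 grasp [0.5145 0.0258 0.0917] yaw_y -53.0 zax [ 0.001  0.001 -1.   ] F [-2.1  1.9 10.7] T [0.13 0.49 0.21] w 12.8 gf 25.0 j [0.   0.13 2.1  0.   0.91 0.93]
```

```bash
python3 -m pendant '1 0 0 -0.03 0 0 0; 1 0 0 -0.06 0 0 0; 1 0 0 -0.06 0 0 0.01; 1 0 0 -0.06 0 0 0.02; 1 0 0 -0.06 0 0 0.03; 1 0 0 -0.06 0 0 0.04; 1 0 0 -0.06 0 0 0.05; 1 0 0 -0.06 0 0 0.05; 1 0 0 -0.06 0 0 0.05; 1 0 0 -0.06 0 0 0.05' 25; python3 - <<'E'
from h import *
stt()
s=vision.snapshot("side")
cv2.imwrite("pics/f1.png",cv2.resize(s["img"][140:200,185:260],None,fx=8,fy=8,interpolation=cv2.INTER_CUBIC))
E
```

```text
time_s: 26.6
eef_pos: [0.5141, 0.0257, 0.239]
ee_rot: [0.956, 0.294, 0.0, -0.0]
ft_force: [-1.7, 2.7, 6.7]
gripper_width: 0.146
grip_force: 25.1
t 26.6 grasp [0.5141 0.0257 0.0917] yaw_y -55.8 zax [ 0.  0. -1.] F [-1.7  2.7  6.7] T [0.14 0.39 0.28] w 12.8 gf 25.1 j [0.   0.13 2.1  0.   0.91 0.98]
```

View pics/f1.png

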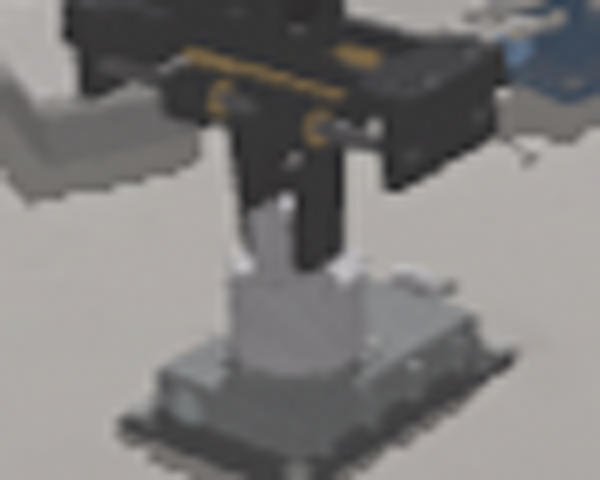

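The flange sits on the rim at about (295,270) with no visible gap. Z is steady at 0.0917 and the torque is rising, which fits being fully home. Easing off, releasing and retreating.

```bash
python3 -m pendant '1 0 0 -0.05 0 0 -0.02; 1 0 0 -0.08 0 0 -0.03; 0.4 0 0 -0.08 0 0 -0.03; -0.2 0 0 -0.08 0 0 -0.03; -1 0 0 -0.08 0 0 -0.03; -1 0 0 -0.08 0 0 -0.03; -1 0 0 -0.08 0 0 -0.03; -1 0 0 -0.08 0 0 -0.03; -1 0 0 -0.08 0 0 -0.03; -1 0 0 -0.08 0 0 -0.03' 25; python3 -c "from h import *;stt()"
```

```text
time_s: 27.9
eef_pos: [0.5139, 0.0254, 0.2391]
ee_rot: [0.951, 0.308, 0.0, 0.0]
ft_force: [-0.4, -1.2, 0.5]
gripper_width: 0.995
grip_force: 0.0
t 27.9 grasp [0.5139 0.0254 0.0918] yaw_y -54.1 zax [ 0. -0. -1.] F [-0.4 -1.2  0.5] T [-0.03  0.12 -0.05] w 87.6 gf 0.0 j [ 0.    0.13  2.1  -0.    0.92  0.94]
```

```bash
python3 -m pendant '-1 0 0 -2 0 0 0; -1 0 0 -5 0 0 0; -1 0 0 -8 0 0 0; -1 0 0 -12 0 0 0; -1 3 -4 -15 0 0 0; -1 6 -8 -15 0 0 0; -1 9 -12 -15 0 0 0; -1 12 -16 -15 0 0 0; -1 14 -19 -15 0 0 0; -1 14 -19 -15 0 0 0' 25; python3 - <<'E'
from h import *
stt()
T=vision.snapshot("top");s=vision.snapshot("side")
k=dict(fx=8,fy=8,interpolation=cv2.INTER_CUBIC)
cv2.imwrite("pics/g1.png",np.hstack([cv2.resize(T["img"][180:240,165:215],None,**k),cv2.resize(s["img"][140:200,198:248],None,**k)]))
E
```

```text
time_s: 29.15
eef_pos: [0.5154, 0.2636, 0.3889]
ee_rot: [0.951, 0.31, -0.0, -0.0]
ft_force: [0.4, -0.2, 0.3]
gripper_width: 0.998
grip_force: 0.0
t 29.15 grasp [0.5154 0.2636 0.2416] yaw_y -53.9 zax [-0.  0. -1.] F [ 0.4 -0.2  0.3] T [-0.01  0.17  0.05] w 87.9 gf 0.0 j [0.43 0.09 1.83 0.   1.22 1.37]
```

View pics/g1.png

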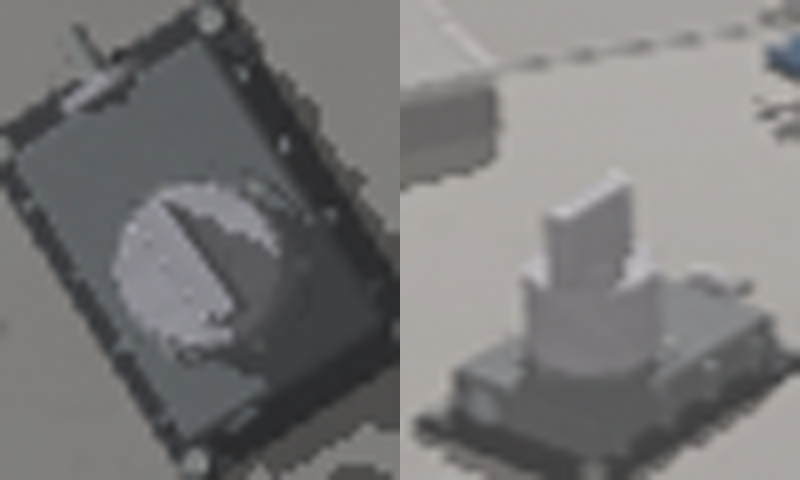

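The bar is at about 34°, matching the gripper's final yaw, so there was no hidden slip. The flange is seated square on the neck, and the arm is clear. Grip height fell 11.7 mm from land level, against 12 mm nominal for home, which is inside the 1.2 mm tolerance.

```bash
python3 -c "
from plant import job
print(job.job_done())"
```

```text
the job is handed in; nothing more can be done
None
```

The plug dropped into the thread starts, was screwed forward until its flange was on the rim (about 0.3 mm off nominal by the arm's own readings), and was released; I handed the job in at about 29 s, and the hand-in gave no verdict.

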